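# Close the eyelet tin with its inner lid and take the outer lid off it

### The arm

A 6-joint arm with a two-finger parallel gripper is mounted at the origin on the work surface. World frame = base frame: x ahead of the robot, y to its left, z up, the work surface at z = 0. Lengths are in m, angles in rad, forces in N, time in s.
With the tool pointing down it reaches from about 0.35 to 0.775 m from the base axis. Payload 5.5 kg.
Tool frame: the origin (TCP) lies midway between the tips of the shut fingers; the grasp point (between the pads) lies 19 mm behind it; z points along the fingers, y is the line along which they close (so a half turn about z gives the same grasp; the last joint's range is limited). The gripper opens to 85 mm and grips with 20 to 120 N. Pads are 22 mm wide; open, the fingers measure 114 mm over their backs; the gripper's body (76 mm by 85 mm) begins 54 mm behind the grasp point. The pads swing forward as they close: fully open they stand 13 mm farther back than shut.
Start: joints at [-1.289, 0.313, 0.046, 1.304, 0, 1.431], TCP at [0.235, -0.525, 0.231] pointing down, gripper open.
Joint ranges: [-2.76, 2.76], [-0.86, 1.69], [-1.03, 1.26], [-2.2, 2.34], [-1.47, 1.5], [-3.14, 3.14]. Speed limits (rad/s): [2.57, 2.57, 3.14, 3.14, 3.14, 3.14].

### API

Orientations are given as a unit quaternion [w, x, y, z].
In Python, from workcell import env gives the robot as it stands. The module is installed in compiled form; this text tells all that it offers.
- The arm moves only by the tool servo_tool, never from a script. Its argument "increments" is a list of rows, each an object of numbers: "grip": the closure, from 0 (fully open) to 1 (shut); "x", "y", "z": the shift along the tool's x, y, z in mm; "roll": the turn about the tool's z in degrees. In form: [{"grip": .., "x": .., "y": .., "z": .., "roll": ..}, ...]. A call has 1 to 5 rows; each row shifts and turns the commanded pose from where the row before left it, along the tool's axes as they then stand; what a row does not reach is not made up. A row lasts 1/12 s, in which the tool goes at most 41.7 mm and 7.16 degrees, less where a joint would pass 70% of its speed; a pose out of reach is approached as far as the arm can. A call is refused whole if a number of a shift passes 41.7 or a number of a turn 7.16, either way. A call with a gripper value outside its range is refused whole. The fingers move at their own pace and stop on an object; "grip_force" is the grip in N (left out, the last holds). Time passes only in rows, so rows that do not move let the fingers close. It gives the time, the measured TCP pose, the force, the opening and the grip force at its end, in the units of the state.
- env.get_state(): the state, without advancing time (a new reading comes with each control period).
- env.read_camera(name): name is "scene" or "side" or "wrist"; returns the picture (384x512x3 uint8, red, green, blue); there is no depth.
- env.get_calibration(name): a dict with "vertical_fov" (degrees; the focal length in pixels is half the picture's height over the tangent of half this angle, whatever the lens; pixels are square), "cx", "cy" (the principal point, pixels), "rvec" (rotation vector, rad) and "tvec" (3), from world to camera coordinates, as OpenCV has them; the wrist camera has in their place "tool_from_camera" (4x4, takes a point from camera to tool coordinates, whose origin is the TCP and whose axes are the flange's). Camera axes: x right, y down, z forward; pixel columns grow to the right and rows downward; lengths in m; the calibration is good to about 2 mm. A picture is of the moment at which its call begins: read the wrist's pose just before it. get_calibration takes no time and is no camera call.
- env.hand_in(): hands the job in; it is judged then, once.
The state is a dict: "clock": time; "joint_pos": joint angles; "qvel": joint speeds; "tau": joint torques, N m; "tcp_pos": TCP position; "orientation": TCP orientation; "wrist_force": force on the tool from outside, world axes, zero at the start; "ft_torque": the same for the moment, N m; "finger_gap": finger opening in m; "grip_force": force on a finger pad.
Only numpy, scipy, OpenCV 4.12 (cv2) and the standard library are available. Lean on these libraries where they do the work, as an engineer would, in place of code of your own. Each camera call takes 0.05 s, during which the arm holds its last target. There are 200 camera calls.

### The job

The eyelet tin's two lids stand nested on the bench. Carry them over together by the wooden knob of the inner lid and lower them onto the open tin, so that the inner lid's two holes drop over the tin's locating pins and it lies flush on the rim; let go of the knob. Then take the outer lid by its two upright fins and lift it straight off the knob, leaving the inner lid flush and undisturbed on the tin, and finish still holding the outer lid level above the tin, a few centimetres clear of the knob, knocking nothing else about.

Things in the scene. Friction and masses are not known exactly. Their poses are not given: they have to be found in the camera images.
- eyelet_tin: Open grey tin fixed to the bench, 134 (x) x 114 (y) x 50 mm high, brass eyelets inside; same after a half turn. Origin: centre of its underside, on the bench; z up. A flat lug, 40 long x 44 wide, its top level with the rim (50 mm up), sticks out at the middle of each short end (212 mm over both lugs) and carries an upright locating pin at x = +86 / -86 mm, y = 0.
- pin_a (a point): Tip of the tin's steel locating pin at x = +86 mm, 17 mm above the rim and lug (67 mm above the bench). The pin is 8 mm thick, tapering over its top 5 mm.
- pin_b (a point): Tip of the tin's other pin, alike, at x = -86 mm.
- inner_lid: Loose inner lid: steel plate 134 (x) x 114 (y) x 6 mm with an ear, 38 long x 44 wide, at the middle of each short end (210 mm over the ears); a 12 mm hole through each ear at x = +86 / -86 mm, y = 0. Origin: centre of the plate's underside, z up; starts flat on the bench. Seated, it lies on the rim 50 mm above the tin's origin, x along the tin's x, either way round. 0.28 to 0.46 kg.
- knob_top (a point): Centre of the top of the inner lid's knob: upright wooden block at the middle of the plate, 18 mm (x, the faces to grip) by 30 mm (y), its top 67 mm above the plate's underside and 45 mm above the outer lid's top when nested. Lifting it lifts both lids, as the outer lid just lies on the inner plate, unfastened.
- outer_lid: Loose outer lid: aluminium cap 124 (x) x 104 (y) x 16 mm high over the inner lid's middle, ears left bare. The knob passes through its central hole, 24 (x) x 36 (y) mm, with 3 mm play all round. Origin: centre of the skirt's underside, 6 mm above the inner lid's origin when nested, axes alike; z up. Lifted, it comes off alone. 0.17 to 0.33 kg.
- fins_mid (a point): Point midway between the tops of the outer lid's two upright fins, 56 mm above its origin. The fins stand 40 mm tall on its top beside the knob, 40 mm long (x), 5 mm thick (y); inner faces at y = +25 / -25 mm, outer faces at y = +30 / -30 mm. Grip both together, 60 mm across along y, the knob standing between the fingers; open, fingers need over 60 mm.
- polish_tin: Closed round polish tin, 68 mm across, 25 mm high; a bystander, to be left alone. Origin: centre of its underside.
- spool: Wooden thread spool standing on end, 40 mm across, 48 mm high; a bystander, to be left alone. Origin: centre of its underside.
- stud_jar: Small lidded jar, 56 mm across, 65 mm high; a bystander, to be left alone. Origin: centre of its underside.
- hammer: Hammer lying along its x axis (about crosswise on the bench), beyond the lids and tin; a bystander, to be left alone. Origin: centre of its underside.
- brush: Brush lying along its x axis (about crosswise on the bench), beyond the lids and tin; a bystander, to be left alone. Origin: centre of its underside.
- last_a: Wooden shoe last, 210 x 58 mm, 73 mm high, at the left of the bench; a bystander, to be left alone. Origin: centre of its underside.
- last_b: Wooden shoe last, 210 x 58 mm, 73 mm high, at the right of the bench; a bystander, to be left alone. Origin: centre of its underside.

How it is judged:
On the way, in this order (a step that is already met when the one before it is completed fails the run):
1. both lids are off the bench together, still nested, carried by the inner lid's knob (height (world z) of inner_lid above 0.02 m and contact force between the fingers and inner_lid above 1 N and z of outer_lid in the frame of inner_lid below 0.01 m and horizontal distance between outer_lid and inner_lid below 0.007 m and angle between outer_lid's own z axis and vertical below 0.12 rad), for 0.2 s.
2. the lids lie nested on the tin, the inner lid over both pins and flush on the rim, and the gripper has let go of it (z of inner_lid in the frame of eyelet_tin between 0.0475 and 0.0525 m and horizontal distance between inner_lid and eyelet_tin below 0.004 m and angle between the x axis of inner_lid and the x axis of eyelet_tin, either way round below 0.06 rad and angle between inner_lid's own z axis and vertical below 0.03 rad and z of outer_lid in the frame of inner_lid below 0.01 m and horizontal distance between outer_lid and inner_lid below 0.007 m and angle between outer_lid's own z axis and vertical below 0.12 rad and contact force between the fingers and inner_lid below 0.3 N and linear speed of inner_lid below 0.02 m/s), for 0.2 s.
At the end, for the whole second after the job is handed in: The gripper holds the outer lid still, level (0.2 rad), within 60 mm of the tin's centre, its underside 80 to 250 mm above the inner lid's; the inner lid rests untouched on the rim over both pins (height 2.5 mm, centre 4 mm, turn 0.06 rad, tilt 0.03 rad) (z of inner_lid in the frame of eyelet_tin between 0.0475 and 0.0525 m and horizontal distance between inner_lid and eyelet_tin below 0.004 m and angle between the x axis of inner_lid and the x axis of eyelet_tin, either way round below 0.06 rad and angle between inner_lid's own z axis and vertical below 0.03 rad and linear speed of inner_lid below 0.02 m/s and contact force between the fingers and inner_lid below 0.3 N and contact force between the fingers and outer_lid above 1 N and contact force between outer_lid and inner_lid below 0.1 N and contact force between outer_lid and eyelet_tin below 0.1 N and z of outer_lid in the frame of inner_lid between 0.08 and 0.25 m and horizontal distance between outer_lid and eyelet_tin below 0.06 m and angle between outer_lid's own z axis and vertical below 0.2 rad and linear speed of outer_lid below 0.03 m/s); the arm keeps its last pose, push and grip.
It fails at once if the inner lid is lifted or tipped while the outer lid is apart from it (z of outer_lid in the frame of inner_lid above 0.016 m and (z of inner_lid in the frame of eyelet_tin above 0.055 m or z of inner_lid in the frame of eyelet_tin below 0.045 m or angle between inner_lid's own z axis and vertical above 0.06 rad)).
It fails at once if a lid is dropped ((contact force between the fingers and inner_lid below 0.1 N and linear speed of inner_lid above 0.35 m/s) or (contact force between the fingers and outer_lid below 0.1 N and z of outer_lid in the frame of inner_lid above 0.016 m and linear speed of outer_lid above 0.35 m/s)).
It fails at once if one of the other things on the bench is knocked about (moved more than 30 mm) (distance of any of polish_tin, spool, stud_jar, hammer, brush, last_a, last_b from where it was at the start of the episode above 0.03 m).
It also fails if it takes over 54 s, if anything falls off the work surface, if the arm or the gripper's body presses on something with over 40 N, if the wrist force passes 120 N, or if a joint passes its speed limit or range.

## Working session

There is one attempt and no reset: what is moved stays moved. The work goes in short steps, Python scripts to look and compute and a tool call to move; the robot and the scene stay as the last step left them, time stands still between calls to the robot, and variables do not carry over. Pictures are saved under pics/ and viewed, at most 10 in all, crops included, and the job is handed in when it is done.

Besides the shell and the picture viewer there is one more tool, called after "Call:" as name(argument=value, ...) on one line, values as JSON. servo_tool: Moves the arm, as the interface text tells. Its arguments: {"type":"object","properties":{"increments":{"type":"array"},"grip_force":{"type":"number"}},"required":["increments"]}

```bash
mkdir -p pics; cat > h.py <<'E'
import numpy as np, cv2
from workcell import env
def K(c):
    f=192/np.tan(np.radians(c['vertical_fov'])/2); return np.array([[f,0,c['cx']],[0,f,c['cy']],[0,0,1]])
def cam(n,st=None):
    c=env.get_calibration(n)
    if 'rvec' in c:
        R=cv2.Rodrigues(np.array(c['rvec'],float))[0]; t=np.array(c['tvec'],float).ravel(); return K(c),R,t
    st=st or env.get_state(); T=np.array(c['tool_from_camera']); w,x,y,z=st['orientation']
    from scipy.spatial.transform import Rotation as Ro
    Rt=Ro.from_quat([x,y,z,w]).as_matrix(); Rc=Rt@T[:3,:3]; p=Rt@T[:3,3]+st['tcp_pos']
    return K(c),Rc.T,-Rc.T@p
def ray(C,uv,z):
    k,R,t=C; uv=np.atleast_2d(uv).astype(float); d=np.c_[uv,np.ones(len(uv))]@np.linalg.inv(k).T@R; o=-R.T@t
    return o+d*((z-o[2])/d[:,2])[:,None]
def proj(C,P):
    k,R,t=C; q=(np.atleast_2d(P)@R.T+t)@k.T; return q[:,:2]/q[:,2:]
def shot(n,f):
    st=env.get_state(); im=env.read_camera(n); cv2.imwrite(f'pics/{f}.png',im[:,:,::-1]); return st,im
E
python3 - <<'E'
from h import *
a=[]
for n in('scene','side'):
    st,im=shot(n,n+'0'); a.append(im)
    c=env.get_calibration(n); print(n,c, -cam(n)[1].T@cam(n)[2])
st,im=shot('wrist','wrist0'); print(st)
print(env.get_calibration('wrist'))
E
```

```text
scene {'vertical_fov': 54.642417387557664, 'cx': 253.13226134547136, 'cy': 185.899719788836, 'rvec': array([ 1.03725894,  2.63077516, -0.78783671]), 'tvec': array([ 0.38683153, -0.27213417,  1.45468431])} [0.97832113 0.48967085 1.06907077]
side {'vertical_fov': 49.65654645887956, 'cx': 252.49691782826008, 'cy': 191.72562481534513, 'rvec': array([ 0.46851547, -2.67275468,  1.23624181]), 'tvec': array([0.49717215, 0.17429469, 1.06793877])} [0.21322542 0.82770361 0.82915237]
{'clock': 0.1, 'joint_pos': array([-1.28857964e+00,  3.13945245e-01,  4.50992750e-02,  1.30359520e+00,
       -1.40363368e-05,  1.43116778e+00]), 'qvel': array([-0.00037711, -0.00208127,  0.00419622, -0.00056042, -0.00012455,
       -0.00036157]), 'tau': array([ 2.33463310e-03, -4.81725204e+01,  2.99244493e+01,  1.26958548e-02,
       -2.02106935e-04, -7.62782605e-06]), 'tcp_pos': array([ 0.23527638, -0.52416826,  0.23048942]), 'orientation': array([-8.19832089e-04,  9.77837837e-01,  2.09362097e-01, -6.55844382e-05]), 'wrist_force': array([ 0.3635624 ,  0.07661969, -0.11826186]), 'ft_torque': array([-0.00299923, -0.00727176, -0.02690319]), 'grip_force': 0.0, 'finger_gap': 0.08556552674024903}
{'vertical_fov': 59.58757653490794, 'cx': 254.00917636993876, 'cy': 190.42647396148203, 'tool_from_camera': array([[-6.69715493e-04, -9.51209170e-01, -3.08546053e-01,
         7.98951420e-02],
       [ 9.99999598e-01, -4.53209835e-04, -7.73362261e-04,
         8.16215436e-04],
       [ 5.95793168e-04, -3.08546447e-01,  9.51209091e-01,
        -1.43650606e-01],
       [ 0.00000000e+00,  0.00000000e+00,  0.00000000e+00,
         1.00000000e+00]])}
```

View pics/scene0.png

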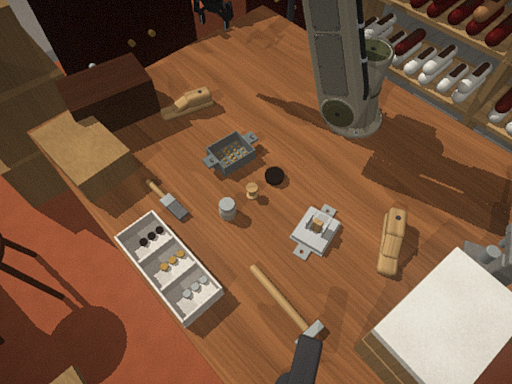

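View pics/side0.png

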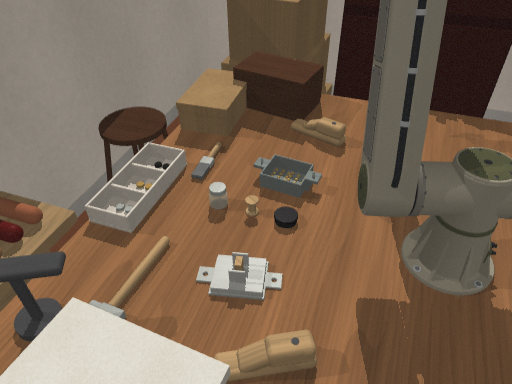

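The scene view shows the tin around (231,153) and the lids around (316,230), with the knob near (318,222). In the side view the tin is at (287,175) and the lids at (240,275). The bystanders lie between and beyond them. I'll enlarge these areas next.

```bash
python3 - <<'E'
import cv2,numpy as np
a=cv2.imread('pics/scene0.png');b=cv2.imread('pics/side0.png')
def c(i,x,y,w=100,h=75): return cv2.resize(i[y:y+h,x:x+w],(400,300),interpolation=cv2.INTER_CUBIC)
cv2.imwrite('pics/m1.png',np.vstack([np.hstack([c(a,185,115),c(a,270,195)]),np.hstack([c(b,240,140),c(b,190,235)])]))
from h import *
A=cam('scene');B=cam('side')
print('tin rough',ray(A,[[210,160],[250,138],[231,153]],.06).round(3),ray(B,[[262,163],[316,178]],.06).round(3))
print('lids',ray(A,[[302,250],[329,211],],.006).round(3),ray(B,[[206,273],[276,281]],.006).round(3), ray(A,[[318,221]],.067).round(3),ray(B,[[239,260]],.067).round(3))
print('byst',ray(A,[[275,176],[252,190],[227,203]],.03).round(3))
E
```

```text
tin rough [[ 0.566 -0.175  0.06 ]
 [ 0.4   -0.154  0.06 ]
 [ 0.494 -0.149  0.06 ]] [[ 0.557 -0.162  0.06 ]
 [ 0.381 -0.144  0.06 ]]
lids [[0.558 0.251 0.006]
 [0.393 0.218 0.006]] [[0.561 0.252 0.006]
 [0.389 0.216 0.006]] [[0.477 0.234 0.067]] [[0.478 0.233 0.067]]
byst [[ 0.436  0.01   0.03 ]
 [ 0.531 -0.002  0.03 ]
 [ 0.625 -0.021  0.03 ]]
```

View pics/m1.png

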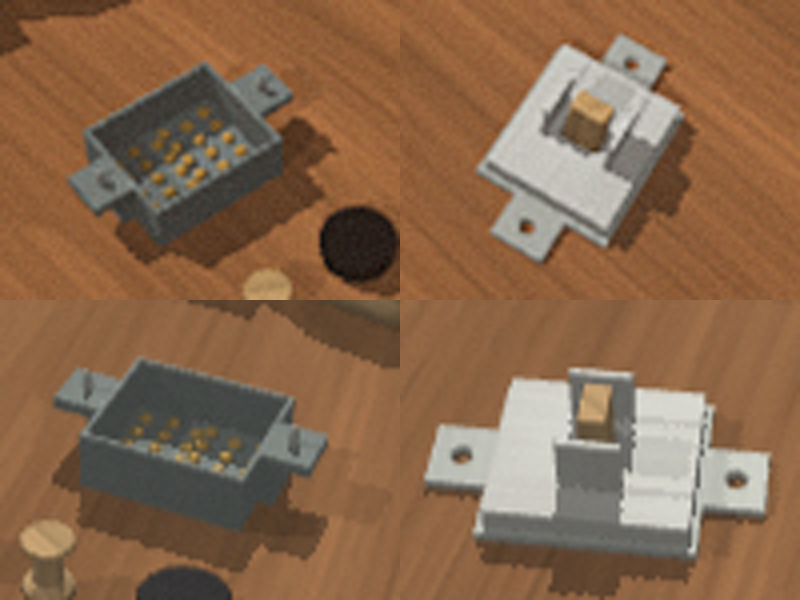

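Both views agree: the lids are near (0.477, 0.234) with yaw about 11.5°, and the tin is near (0.475, -0.157) with yaw about -6.5°. I'll fly the wrist camera over the tin first.

Call:
servo_tool(increments=[{"grip": 0,"x": 33.6,"y": -21.7,"z": 0,"roll": 0},{"grip": 0,"x": 33.6,"y": -21.7,"z": 0,"roll": 0},{"grip": 0,"x": 33.6,"y": -21.7,"z": 0,"roll": 0},{"grip": 0,"x": 33.6,"y": -21.7,"z": 0,"roll": 0},{"grip": 0,"x": 33.6,"y": -21.7,"z": 0,"roll": 0}])

```text
clock: 0.57
tcp_pos: [0.3447, -0.3552, 0.231]
orientation: [-0.0, 0.978, 0.209, -0.0]
wrist_force: [0.7, 0.3, 0.0]
finger_gap: 0.0851
grip_force: 0.0
```

Call:
servo_tool(increments=[{"grip": 0,"x": 33.6,"y": -21.7,"z": 0,"roll": 0},{"grip": 0,"x": 33.6,"y": -21.7,"z": 0,"roll": 0},{"grip": 0,"x": 33.6,"y": -21.7,"z": 0,"roll": 0},{"grip": 0,"x": 33.6,"y": -21.7,"z": 0,"roll": 0},{"grip": 0,"x": 33.6,"y": -21.7,"z": 0,"roll": 0}])

```text
clock: 0.98
tcp_pos: [0.4537, -0.1872, 0.2313]
orientation: [0.0, 0.978, 0.209, 0.0]
wrist_force: [0.4, -0.5, -0.8]
finger_gap: 0.0853
grip_force: 0.0
```

Call:
servo_tool(increments=[{"grip": 0,"x": 33.6,"y": -21.7,"z": 0,"roll": -5},{"grip": 0,"x": 0,"y": 0,"z": 0,"roll": -7},{"grip": 0,"x": 0,"y": 0,"z": 0,"roll": -7},{"grip": 0,"x": 0,"y": 0,"z": 0,"roll": 0},{"grip": 0,"x": 0,"y": 0,"z": 0,"roll": 0}])

```text
clock: 1.4
tcp_pos: [0.4748, -0.1553, 0.2311]
orientation: [-0.0, 0.93, 0.366, -0.0]
wrist_force: [-0.5, -0.2, -1.3]
finger_gap: 0.0857
grip_force: 0.0
```

```bash
python3 - <<'E'
from h import *
st,im=shot('wrist','w1'); print({k:st[k] for k in('clock','tcp_pos','orientation','joint_pos')})
print(proj(cam('wrist',st),[[.475,-.157,.05],[.56,-.167,.067],[.39,-.147,.067]]))
E
```

```text
{'clock': 1.4, 'tcp_pos': array([ 0.47482131, -0.15526899,  0.23107334]), 'orientation': array([-1.24777922e-04,  9.30419101e-01,  3.66497273e-01, -1.69784696e-04]), 'joint_pos': array([-4.76821076e-01,  1.67578081e-01, -1.44121654e-01,  1.25950800e+00,
       -9.12579532e-05,  1.91428850e+00])}
[[254.65095623 166.84727725]
 [327.53181078 111.30089979]
 [189.27406132 224.94564173]]
```

View pics/w1.png

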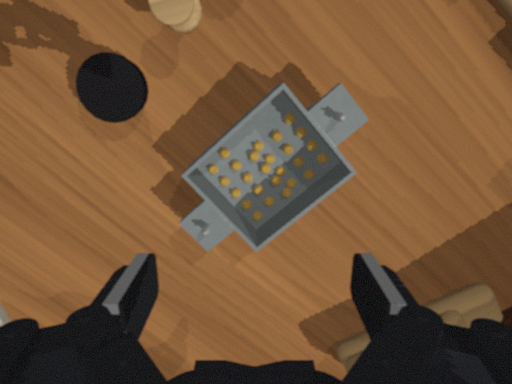

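The wrist view shows the tin rim with corners near (283,84), (354,173), (258,248) and (184,174), and pins near (338,117) and (204,229). The polish tin is at (112,87) and the spool at (178,10). Next I'll get the tin pose from its silhouette on the rim plane and check it against scene and side.

```bash
cat >> h.py <<'E'
def sil(im,C,seed,z,smax=70,vmin=40,dbg=None):
    "pose (centre, axis angle deg) of the filled low-saturation blob at pixel seed, cast on plane z"
    hsv=cv2.cvtColor(im,cv2.COLOR_RGB2HSV); m=((hsv[:,:,1]<smax)&(hsv[:,:,2]>vmin)).astype(np.uint8)
    m=cv2.morphologyEx(m,cv2.MORPH_OPEN,np.ones((2,2),np.uint8))
    cs,_=cv2.findContours(m,cv2.RETR_EXTERNAL,cv2.CHAIN_APPROX_NONE)
    c=max((c for c in cs if cv2.pointPolygonTest(c,seed,True)>-8),key=cv2.contourArea)
    if dbg: cv2.imwrite(dbg,cv2.drawContours(im[:,:,::-1].copy(),[c],-1,(0,0,255),1))
    P=ray(C,c[:,0,:],z)[:,:2]; o=P.mean(0); s=1e5
    M=cv2.moments(((P-o)*s/1e2).astype(np.float32)); k=s/1e2
    cen=o+np.array([M['m10'],M['m01']])/M['m00']/k
    ang=np.degrees(.5*np.arctan2(2*M['mu11'],M['mu20']-M['mu02']))
    d=(P-cen)@np.array([[np.cos(np.radians(ang)),-np.sin(np.radians(ang))],[np.sin(np.radians(ang)),np.cos(np.radians(ang))]])
    return cen,ang,M['m00']/k/k,np.ptp(d,axis=0)
E
python3 - <<'E'
from h import *
st=env.get_state();C=cam('wrist',st);im=cv2.imread('pics/w1.png')[:,:,::-1].copy()
for s in(60,75,90): print(sil(im,C,(265,165),.05,s,dbg='pics/d1.png'))
print('area expect',.134*.114+2*.039*.044)
for n in('scene','side'):
    print(n,proj(cam(n),[[.475,-.157,.05],[.4739,-.1550,.05]]))
E
```

```text
(array([ 0.47928848, -0.17293464]), np.float64(-5.520054064021394), 0.019010409602753835, array([0.21281415, 0.11699391]))
(array([ 0.47930217, -0.17285564]), np.float64(-5.581663857687039), 0.019106494075581747, array([0.21309387, 0.11711388]))
(array([ 0.47929691, -0.17301455]), np.float64(-5.583897775088746), 0.01929276899099076, array([0.21394943, 0.11773285]))
area expect 0.018708000000000002
scene [[233.69690292 150.5026457 ]
 [234.31091759 150.66104982]]
side [[286.6744945  171.84661899]
 [286.8315346  172.29291077]]
```

View pics/d1.png

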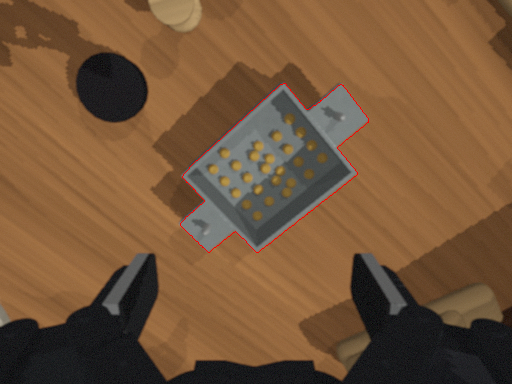

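```bash
python3 - <<'E'
from h import *
c,s=np.cos(np.radians(-5.55)),np.sin(np.radians(-5.55))
P=np.array([[.4793+e*.086*c,-.173+e*.086*s,z] for e in(1,-1) for z in(.05,.067)])
for n,(x,y),o in(('scene',(185,115),(0,0)),('side',(240,140),(0,300))):
    print(n,((proj(cam(n),P)-[x,y])*4+o).round(0).tolist())
E
```

```text
scene [[97.0, 182.0], [95.0, 170.0], [257.0, 88.0], [257.0, 76.0]]
side [[87.0, 387.0], [87.0, 370.0], [292.0, 443.0], [294.0, 425.0]]
```

Call:
servo_tool(increments=[{"grip": 0,"x": 26.8,"y": -28.2,"z": 0,"roll": 0},{"grip": 0,"x": 26.8,"y": -28.2,"z": 0,"roll": 0},{"grip": 0,"x": 26.8,"y": -28.2,"z": 0,"roll": 0},{"grip": 0,"x": 26.8,"y": -28.2,"z": 0,"roll": 0},{"grip": 0,"x": 26.8,"y": -28.2,"z": 0,"roll": 0}])

```text
clock: 1.87
tcp_pos: [0.4759, 0.0396, 0.2314]
orientation: [0.0, 0.931, 0.365, 0.0]
wrist_force: [1.0, -0.0, -0.4]
finger_gap: 0.0851
grip_force: 0.0
```

Call:
servo_tool(increments=[{"grip": 0,"x": 26.8,"y": -28.2,"z": 0,"roll": 0},{"grip": 0,"x": 26.8,"y": -28.2,"z": 0,"roll": 0},{"grip": 0,"x": 26.8,"y": -28.2,"z": 0,"roll": 0},{"grip": 0,"x": 26.8,"y": -28.2,"z": 0,"roll": 0},{"grip": 0,"x": 26.8,"y": -28.2,"z": 0,"roll": 0}])

```text
clock: 2.28
tcp_pos: [0.4774, 0.2345, 0.2314]
orientation: [0.0, 0.931, 0.366, 0.0]
wrist_force: [1.3, -0.4, 0.1]
finger_gap: 0.0852
grip_force: 0.0
```

Call:
servo_tool(increments=[{"grip": 0,"roll": -7},{"grip": 0,"roll": -7},{"grip": 0,"roll": -7},{"grip": 0,"roll": -7},{"grip": 0,"roll": -7}])

```text
invalid input at $.increments[0]: expected keys grip, x, y, z, roll
```

Call:
servo_tool(increments=[{"grip": 0,"roll": -7},{"grip": 0,"roll": -7},{"grip": 0,"roll": -7},{"grip": 0,"roll": -2},{"grip": 0,"roll": 0}])

```text
invalid input at $.increments[0]: expected keys grip, x, y, z, roll
```

```bash
python3 - <<'E'
from h import *
st,im=shot('wrist','w2'); print({k:st[k] for k in('clock','tcp_pos','orientation','joint_pos')})
C=cam('wrist',st)
print(proj(C,[[.475,.234,.006],[.56,.252,.006],[.391,.217,.006],[.475,.234,.067]]))
E
```

```text
{'clock': 2.2833, 'tcp_pos': array([0.47739227, 0.23453119, 0.23136556]), 'orientation': array([9.10287931e-05, 9.30728315e-01, 3.65711322e-01, 1.54922500e-04]), 'joint_pos': array([ 3.05755717e-01,  2.29129182e-01, -6.64185945e-02,  1.27492695e+00,
       -1.60377411e-04,  2.69855443e+00])}
[[252.12544444 158.31525572]
 [294.36539957  88.90964694]
 [214.65879562 218.63592023]
 [251.79481234 172.27260219]]
```

View pics/w2.png

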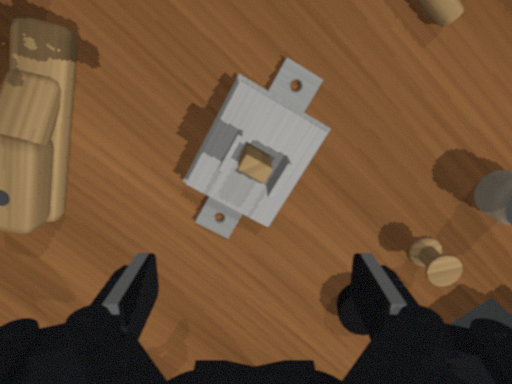

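The lids are at the middle of the view, with holes near (296,86) and (219,217) and the knob top near (258,158). The roll rows were refused because keys were missing.

```bash
python3 - <<'E'
from h import *
st=env.get_state();C=cam('wrist',st);im=cv2.imread('pics/w2.png')[:,:,::-1].copy()
hsv=cv2.cvtColor(im,cv2.COLOR_RGB2HSV)
def blob(m,p,r):
    w=np.zeros(m.shape,np.uint8);cv2.circle(w,p,r,1,-1);n,l,s,c=cv2.connectedComponentsWithStats((m&(w>0)).astype(np.uint8))
    i=1+np.argmax(s[1:,4]);return c[i],s[i,4]
h=[]
for p in((296,86),(219,217)):
    for smin in(70,90): c,a=blob(hsv[:,:,1]>smin,p,8);print(c,a)
    h.append(c)
H=ray(C,h,.006);print('holes',H.round(4),H.mean(0),np.degrees(np.arctan2(*(H[0]-H[1])[1::-1])),np.linalg.norm(H[0]-H[1]))
for v in(130,150,165):
    c,a=blob((hsv[:,:,1]>70)&(hsv[:,:,2]>v),(257,162),22);print('knob',c,a,ray(C,c,.067))
print(sil(im,C,(270,130),.006,70,40))
E
```

```text
[294.66666667  85.10714286] 84
[294.89473684  85.02631579] 76
[218.79591837 216.26530612] 49
[218.72093023 216.23255814] 43
holes [[0.563  0.262  0.006 ]
 [0.3968 0.2223 0.006 ]] [0.47991157 0.24215315 0.006     ] 13.436210496639433 0.17088075600687455
knob [255.07532957 168.60640301] 531 [[0.4797339  0.24110389 0.067     ]]
knob [255.50343249 168.67505721] 437 [[0.47996232 0.24076328 0.067     ]]
knob [249.66666667 163.83333333] 48 [[0.47961525 0.24797701 0.067     ]]
(array([0.47918295, 0.24005374]), np.float64(13.595369937752432), 0.01881737873128516, array([0.21119917, 0.11571146]))
```

Call:
servo_tool(increments=[{"grip": 0,"x": 0,"y": 0,"z": 0,"roll": -7},{"grip": 0,"x": 0,"y": 0,"z": 0,"roll": -7},{"grip": 0,"x": 0,"y": 0,"z": 0,"roll": -7},{"grip": 0,"x": 0,"y": 0,"z": 0,"roll": -7},{"grip": 0,"x": 0,"y": 0,"z": 0,"roll": -7}])

```text
clock: 2.75
tcp_pos: [0.4777, 0.2327, 0.2311]
orientation: [-0.0, 0.776, 0.631, -0.0]
wrist_force: [0.1, 0.7, -0.4]
finger_gap: 0.0854
grip_force: 0.0
```

Call:
servo_tool(increments=[{"grip": 0,"x": 0,"y": 0,"z": 0,"roll": -7},{"grip": 0,"x": 0,"y": 0,"z": 0,"roll": -7},{"grip": 0,"x": 0,"y": 0,"z": 0,"roll": -7},{"grip": 0,"x": 0,"y": 0,"z": 0,"roll": -4.3},{"grip": 0,"x": 8,"y": 4.3,"z": 30,"roll": 0}])

```text
clock: 3.17
tcp_pos: [0.4832, 0.2416, 0.2063]
orientation: [0.003, 0.62, 0.784, 0.004]
wrist_force: [1.4, 0.5, 0.2]
finger_gap: 0.0851
grip_force: 0.0
```

Call:
servo_tool(increments=[{"grip": 0,"x": 0,"y": 0,"z": 35,"roll": 0},{"grip": 0,"x": 0,"y": 0,"z": 15,"roll": 0},{"grip": 0,"x": 0,"y": 0,"z": 0,"roll": 0},{"grip": 0,"x": 0,"y": 0,"z": 0,"roll": 0}])

```text
clock: 3.5
tcp_pos: [0.4794, 0.2413, 0.1507]
orientation: [-0.001, 0.62, 0.784, -0.001]
wrist_force: [0.5, -0.7, 0.3]
finger_gap: 0.0855
grip_force: 0.0
```

```bash
python3 - <<'E'
from h import *
st,im=shot('wrist','w3'); print({k:st[k] for k in('clock','tcp_pos','orientation','joint_pos')})
C=cam('wrist',st)
c,s=np.cos(np.radians(13.5)),np.sin(np.radians(13.5))
o=np.array([.480,.2415])
k=[[.480+a*c-b*s,.2415+a*s+b*c,.067] for a,b in((.009,.015),(-.009,.015),(-.009,-.015),(.009,-.015))]
q=proj(C,k);print('knob corners pred',q.round(1).tolist())
print('holes pred',proj(C,[[.480+e*.086*c,.2415+e*.086*s,.006] for e in(1,-1)]).round(1).tolist())
x0,y0=int(q[:,0].mean())-100,max(0,int(q[:,1].mean())-75);print('crop',x0,y0)
cv2.imwrite('pics/w3c.png',cv2.resize(im[y0:y0+150,x0:x0+200,::-1],None,fx=4,fy=4,interpolation=cv2.INTER_CUBIC))
for n in('scene','side'): print(n,proj(cam(n),[[.480+e*.086*c,.2415+e*.086*s,.006] for e in(1,-1)]).round(1).tolist())
E
```

```text
{'clock': 3.5, 'tcp_pos': array([0.47935891, 0.24131531, 0.1507193 ]), 'orientation': array([-5.85150385e-04,  6.20465773e-01,  7.84232715e-01, -9.64993320e-04]), 'joint_pos': array([ 3.16800274e-01,  2.79264631e-01, -2.01796628e-01,  1.09199039e+00,
       -8.92745608e-05,  1.65547435e+00])}
knob corners pred [[266.8, 176.6], [241.2, 176.7], [241.9, 216.2], [266.5, 216.2]]
holes pred [[350.8, 174.0], [157.6, 174.7]]
crop 154 121
scene [[303.1, 253.5], [329.0, 212.4]]
side [[203.3, 275.7], [272.4, 281.7]]
```

View pics/w3c.png

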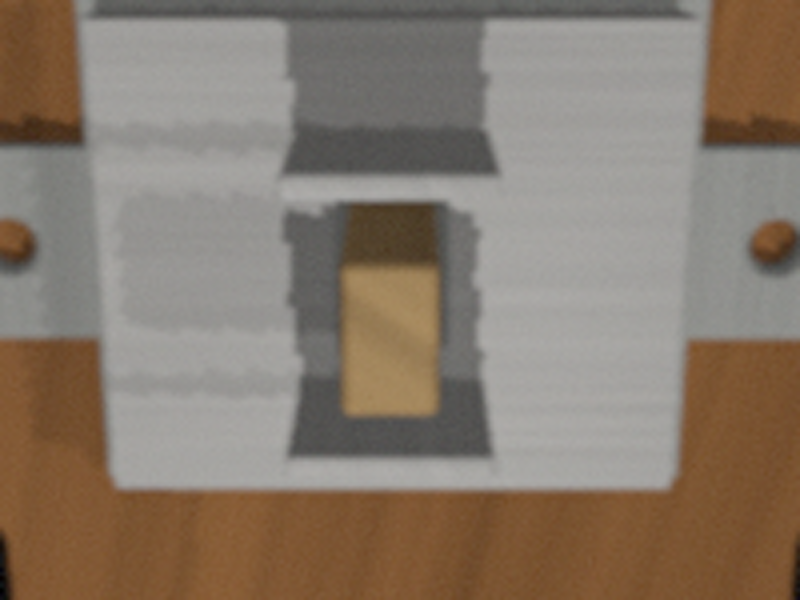

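Measured in w3, the knob top spans u 239.3–263.8 and v 187.3–224.8, with holes at (157.5,181.3) and (347.3,181.3). That is about 6 mm lower than w2 predicted, because the arm was still moving when w2 was taken. I'll go by w3 and cross-check it with the fixed cameras.

```bash
python3 - <<'E'
from h import *
st=env.get_state();C=cam('wrist',st)
print(ray(C,[251.55,206.05],.067)); H=ray(C,[[347.3,181.3],[157.5,181.3]],.006);print(H,H.mean(0),np.linalg.norm(H[0]-H[1]),np.degrees(np.arctan2(*(H[0]-H[1])[1::-1])))
for n,p in(('scene',[[301.75,251.5],[327.75,210.75]]),('side',[[205.5,273.9],[274.2,280.0]])):
    H=ray(cam(n),p,.006);print(n,H,H.mean(0),np.linalg.norm(H[0]-H[1]),np.degrees(np.arctan2(*(H[0]-H[1])[1::-1])))
print(st['tcp_pos'],st['qvel'])
# retry w2 with a different pose: which tcp shift explains it
E
```

```text
[[0.48114104 0.23422032 0.067     ]]
[[0.56460952 0.25467997 0.006     ]
 [0.39828688 0.21548635 0.006     ]] [0.4814482  0.23508316 0.006     ] 0.1708781987660554 13.259737528365898
scene [[0.56182055 0.25425234 0.006     ]
 [0.39477636 0.21472003 0.006     ]] [0.47829845 0.23448619 0.006     ] 0.1716582738913712 13.314532724336615
side [[0.56087244 0.25469892 0.006     ]
 [0.39383675 0.21503797 0.006     ]] [0.4773546  0.23486844 0.006     ] 0.17167968362055294 13.35696045854605
[0.48035612 0.24174999 0.15201207] [ 5.02303996e-03 -1.52140032e-02  3.00772845e-02  1.14241786e-03
 -6.44431997e-05 -6.30909113e-03]
```

Call:
servo_tool(increments=[{"grip": 0,"x": -6.6,"y": -3,"z": 20,"roll": 0.2},{"grip": 0,"x": 0,"y": 0,"z": 30,"roll": 0},{"grip": 0,"x": 0,"y": 0,"z": 25,"roll": 0},{"grip": 0,"x": 0,"y": 0,"z": 15,"roll": 0},{"grip": 0,"x": 0,"y": 0,"z": 0,"roll": 0}])

```text
clock: 3.97
tcp_pos: [0.4776, 0.2345, 0.0599]
orientation: [-0.001, 0.621, 0.784, -0.001]
wrist_force: [-0.8, -0.4, 0.3]
finger_gap: 0.0852
grip_force: 0.0
```

Call:
servo_tool(increments=[{"grip": 0,"x": 0,"y": 0,"z": 0,"roll": 0},{"grip": 0,"x": 0,"y": 0,"z": 0,"roll": 0},{"grip": 0,"x": 0,"y": 0,"z": 0,"roll": 0}])

```text
clock: 4.22
tcp_pos: [0.4802, 0.2356, 0.0635]
orientation: [0.001, 0.621, 0.784, 0.002]
wrist_force: [0.2, 0.4, 0.1]
finger_gap: 0.0857
grip_force: 0.0
```

```bash
python3 - <<'E'
from h import *
st,im=shot('wrist','w4'); print({k:st[k] for k in('clock','tcp_pos','orientation')})
C=cam('wrist',st)
hsv=cv2.cvtColor(im,cv2.COLOR_RGB2HSV)
m=((hsv[:,:,1]>85)&(hsv[:,:,2]>145)).astype(np.uint8)
q=proj(C,[.4793,.2346,.067])[0];print('knob pred',q)
n,l,s,c=cv2.connectedComponentsWithStats(m)
for i in range(1,n):
    if s[i,4]>300 and np.linalg.norm(c[i]-q)<80: print(s[i],c[i],ray(C,c[i],.067))
E
```

```text
{'clock': 4.2167, 'tcp_pos': array([0.48022993, 0.23563089, 0.0634821 ]), 'orientation': array([0.00115693, 0.62082702, 0.78394503, 0.0016347 ])}
knob pred [250.19452349 259.16562295]
```

Call:
servo_tool(increments=[{"grip": 0,"x": 0,"y": 0,"z": 15,"roll": 0},{"grip": 0,"x": 0,"y": 0,"z": 14,"roll": 0},{"grip": 0,"x": 0,"y": 0,"z": 0,"roll": 0},{"grip": 0,"x": 0,"y": 0,"z": 0,"roll": 0},{"grip": 0.3,"x": 0,"y": 0,"z": 0,"roll": 0}], grip_force=60)

```text
clock: 4.68
tcp_pos: [0.479, 0.2354, 0.0333]
orientation: [0.0, 0.621, 0.784, 0.001]
wrist_force: [0.7, 0.8, -0.3]
finger_gap: 0.0755
grip_force: 0.0
```

```bash
python3 - <<'E'
from h import *
st,im=shot('wrist','w5'); print({k:st[k] for k in('clock','tcp_pos','orientation','finger_gap','wrist_force')})
C=cam('wrist',st); print('knob pred',proj(C,[.4793,.2346,.067])[0])
E
```

```text
{'clock': 4.6833, 'tcp_pos': array([0.47904265, 0.23535933, 0.0333335 ]), 'orientation': array([4.31966473e-04, 6.20672506e-01, 7.84069629e-01, 5.21279779e-04]), 'finger_gap': 0.07548753347304801, 'wrist_force': array([ 0.73688076,  0.77725314, -0.27797216])}
knob pred [252.6992131  298.62065368]
```

View pics/w5.png

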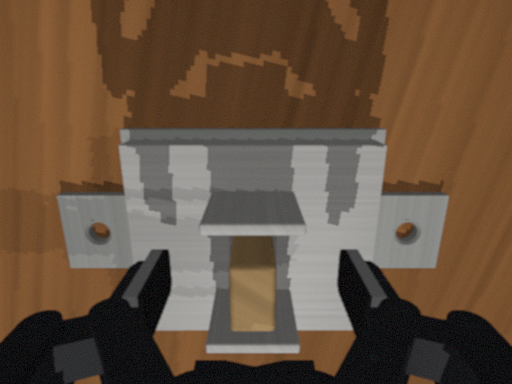

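The knob spans u 230–275 and v 265–330, centred between the fingers and between the fins. Closing now.

Call:
servo_tool(increments=[{"grip": 0.6,"x": 0,"y": 0,"z": 0,"roll": 0},{"grip": 0.8,"x": 0,"y": 0,"z": 0,"roll": 0},{"grip": 1,"x": 0,"y": 0,"z": 0,"roll": 0},{"grip": 1,"x": 0,"y": 0,"z": 0,"roll": 0},{"grip": 1,"x": 0,"y": 0,"z": 0,"roll": 0}], grip_force=70)

```text
clock: 5.15
tcp_pos: [0.4786, 0.2352, 0.0327]
orientation: [0.0, 0.621, 0.784, 0.0]
wrist_force: [-0.7, -0.1, 3.5]
finger_gap: 0.0167
grip_force: 70.6
```

Call:
servo_tool(increments=[{"grip": 1,"x": 0,"y": 0,"z": 0,"roll": 0},{"grip": 1,"x": 0,"y": 0,"z": 0,"roll": 0},{"grip": 1,"x": 0,"y": 0,"z": 0,"roll": 0}])

```text
clock: 5.4
tcp_pos: [0.4785, 0.2352, 0.0328]
orientation: [0.0, 0.621, 0.784, 0.0]
wrist_force: [-1.1, 0.1, 5.7]
finger_gap: 0.0173
grip_force: 70.6
```

Call:
servo_tool(increments=[{"grip": 1,"x": 0,"y": 0,"z": -6,"roll": 0},{"grip": 1,"x": 0,"y": 0,"z": -14,"roll": 0},{"grip": 1,"x": 0,"y": 0,"z": -20,"roll": 0},{"grip": 1,"x": 0,"y": 0,"z": -20,"roll": 0},{"grip": 1,"x": 0,"y": 0,"z": -20,"roll": 0}])

```text
clock: 5.82
tcp_pos: [0.4769, 0.2347, 0.1117]
orientation: [-0.001, 0.621, 0.784, -0.002]
wrist_force: [0.6, -0.1, -6.5]
finger_gap: 0.0176
grip_force: 69.0
```

Call:
servo_tool(increments=[{"grip": 1,"x": 0,"y": 0,"z": -20,"roll": 0},{"grip": 1,"x": 0,"y": 0,"z": -10,"roll": 0},{"grip": 1,"x": 0,"y": 0,"z": 0,"roll": 0},{"grip": 1,"x": 0,"y": 0,"z": 0,"roll": 0}])

```text
clock: 6.15
tcp_pos: [0.4781, 0.235, 0.1416]
orientation: [-0.0, 0.621, 0.784, -0.0]
wrist_force: [-0.2, 0.7, -6.9]
finger_gap: 0.0172
grip_force: 69.3
```

```bash
python3 - <<'E'
from h import *
st,im=shot('wrist','w6'); print({k:st[k] for k in('clock','tcp_pos','orientation','finger_gap','wrist_force')})
E
```

```text
{'clock': 6.15, 'tcp_pos': array([0.47813582, 0.2350429 , 0.14163473]), 'orientation': array([-9.38751707e-05,  6.20701032e-01,  7.84047292e-01, -2.55398801e-04]), 'finger_gap': 0.017244057262133714, 'wrist_force': array([-0.24095421,  0.69212731, -6.91296796])}
```

View pics/w6.png

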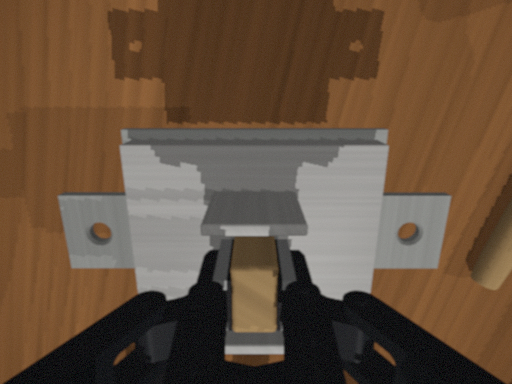

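Both lids are held, with holes at (100,232) and (408,231). I'll turn them to the tin's yaw, carry them past the tin towards -y, and look back at the tin unobstructed.

Call:
servo_tool(increments=[{"grip": 1,"x": 0,"y": 0,"z": 0,"roll": 4},{"grip": 1,"x": 0,"y": 0,"z": 0,"roll": 6},{"grip": 1,"x": 0,"y": 0,"z": 0,"roll": 5.8},{"grip": 1,"x": 0,"y": 0,"z": 0,"roll": 3},{"grip": 1,"x": -15,"y": 1.5,"z": 0,"roll": 0}])

```text
clock: 6.62
tcp_pos: [0.4773, 0.2214, 0.1402]
orientation: [-0.001, 0.74, 0.672, -0.001]
wrist_force: [0.6, 0.6, -5.9]
finger_gap: 0.0174
grip_force: 69.1
```

Call:
servo_tool(increments=[{"grip": 1,"x": -28,"y": 2.7,"z": 0,"roll": 0},{"grip": 1,"x": -35,"y": 3.4,"z": 0,"roll": 0},{"grip": 1,"x": -35,"y": 3.4,"z": 0,"roll": 0},{"grip": 1,"x": -35,"y": 3.4,"z": 0,"roll": 0},{"grip": 1,"x": -35,"y": 3.4,"z": 0,"roll": 0}])

```text
clock: 7.03
tcp_pos: [0.4768, 0.05, 0.1403]
orientation: [-0.001, 0.74, 0.672, -0.001]
wrist_force: [1.1, 0.2, -5.7]
finger_gap: 0.0173
grip_force: 69.1
```

Call:
servo_tool(increments=[{"grip": 1,"x": -35,"y": 3.4,"z": 0,"roll": 0},{"grip": 1,"x": -35,"y": 3.4,"z": 0,"roll": 0},{"grip": 1,"x": -35,"y": 3.4,"z": 0,"roll": 0},{"grip": 1,"x": -35,"y": 3.4,"z": 0,"roll": 0},{"grip": 1,"x": -35,"y": 3.4,"z": 0,"roll": 0}])

```text
clock: 7.45
tcp_pos: [0.4769, -0.1257, 0.1404]
orientation: [-0.002, 0.74, 0.672, -0.001]
wrist_force: [1.2, 0.8, -5.8]
finger_gap: 0.0172
grip_force: 69.1
```

Call:
servo_tool(increments=[{"grip": 1,"x": -35,"y": 3.4,"z": 0,"roll": 0},{"grip": 1,"x": -35,"y": 3.4,"z": 0,"roll": 0},{"grip": 1,"x": -35,"y": 3.4,"z": 0,"roll": 0},{"grip": 1,"x": -26,"y": 2.7,"z": 0,"roll": 0},{"grip": 1,"x": -14,"y": 1.5,"z": 0,"roll": 0}])

```text
clock: 7.87
tcp_pos: [0.4779, -0.2733, 0.1402]
orientation: [-0.001, 0.741, 0.671, -0.001]
wrist_force: [-0.3, 0.8, -5.6]
finger_gap: 0.017
grip_force: 69.1
```

Call:
servo_tool(increments=[{"grip": 1,"x": 0,"y": 0,"z": 0,"roll": 0},{"grip": 1,"x": 0,"y": 0,"z": 0,"roll": 0},{"grip": 1,"x": 0,"y": 0,"z": 0,"roll": 0},{"grip": 1,"x": 0,"y": 0,"z": 0,"roll": 0},{"grip": 1,"x": 0,"y": 0,"z": 0,"roll": 0}])

```text
clock: 8.28
tcp_pos: [0.4788, -0.2688, 0.1421]
orientation: [-0.0, 0.74, 0.673, 0.0]
wrist_force: [-0.3, 1.1, -5.7]
finger_gap: 0.0174
grip_force: 69.2
```

```bash
python3 - <<'E'
from h import *
st,im=shot('wrist','w7'); print({k:st[k] for k in('clock','tcp_pos','orientation','qvel','wrist_force')})
C=cam('wrist',st)
c,s=np.cos(np.radians(-5.55)),np.sin(np.radians(-5.55))
print(proj(C,[[.4793+e*.086*c,-.173+e*.086*s,z] for e in(1,-1) for z in(.05,.067)]).round(1).tolist())
E
```

```text
{'clock': 8.2833, 'tcp_pos': array([ 0.47877251, -0.26876072,  0.14206654]), 'orientation': array([-4.47679358e-04,  7.39804243e-01,  6.72822029e-01,  1.60819141e-05]), 'qvel': array([-0.00216344, -0.00221699,  0.00860132, -0.00206666, -0.00112295,
       -0.00079649]), 'wrist_force': array([-0.29811486,  1.10890533, -5.7495221 ])}
[[371.1, 55.5], [380.4, 53.4], [107.9, 55.1], [96.3, 53.0]]
```

View pics/w7.png

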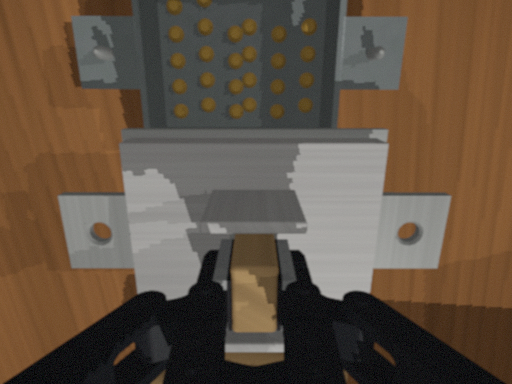

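In the wrist view the pin tips are near (379,53) and (99,53), within 1–3 px of the prediction from the first tin measurement. The lid's holes are at (100,232) and (408,231). Next I compute the offset within this one view.

```bash
python3 - <<'E'
from h import *
from scipy.spatial.transform import Rotation as Ro
im=cv2.imread('pics/w7.png')[:,:,::-1].copy(); st=env.get_state()
st=dict(st); print(st['tcp_pos'])
C=cam('wrist',st); zt=st['tcp_pos'][2]
S=cv2.cvtColor(im,cv2.COLOR_RGB2HSV)[:,:,1].astype(float); S=cv2.GaussianBlur(S,(3,3),0)
th=75
def edge(line,i0): # first sub-pixel crossing along an outward line of saturation
    a=np.asarray(line)
    for i in range(len(a)-1):
        if a[i]<th<=a[i+1]: return i0(i+(th-a[i])/(a[i+1]-a[i]))
L=[];Rr=[];T=[];B=[]
left=np.median([edge(S[r,85::-1],lambda t:85-t) for r in(25,30,35,70,75,80)]); right=np.median([edge(S[r,390:],lambda t:390+t) for r in(25,30,35,70,75,80)])
def tb(cs): return np.median([edge(S[60::-1,c],lambda t:60-t) for c in cs]),np.median([edge(S[60:,c],lambda t:60+t) for c in cs])
tl=tb((82,86,90,115,120));tr=tb((355,360,390,395)); print('lugs',left,right,tl,tr)
P=ray(C,[[right,(tr[0]+tr[1])/2],[left,(tl[0]+tl[1])/2]],.05)
# v mid by casting edges
Pe=ray(C,[[right,tr[0]],[right,tr[1]],[left,tl[0]],[left,tl[1]]],.05); P=np.array([(Pe[0]+Pe[1])/2,(Pe[2]+Pe[3])/2])
d=P[0]-P[1];print('tin from lugs',P.mean(0),np.degrees(np.arctan2(d[1],d[0])),np.linalg.norm(d),np.linalg.norm(Pe[0]-Pe[1]))
Q=ray(C,[[379,53],[99,53]],.067);d=Q[0]-Q[1];print('tin from pins',Q.mean(0),np.degrees(np.arctan2(d[1],d[0])),np.linalg.norm(d))
h=[]
for p in((100,232),(408,231)):
    w=np.zeros(S.shape,np.uint8);cv2.circle(w,p,16,1,-1);v=im[:,:,1].astype(int)
    m=((v<np.median(v[w>0])-25)&(w>0)).astype(np.uint8); m2=((S>60)&(w>0)).astype(np.uint8)
    for k in(m,m2):
        n,l,s,c=cv2.connectedComponentsWithStats(k);i=1+np.argmax(s[1:,4]);print('hole',c[i],s[i])
    # ear edges
    x,y=p; up=np.median([edge(S[y::-1,q],lambda t:y-t) for q in(x-20,x+18)]);dn=np.median([edge(S[y:,q],lambda t:y+t) for q in(x-20,x+18)])
    ou=np.median([edge(S[r,x+20:] if x>250 else S[r,x-20::-1],(lambda t:x+20+t) if x>250 else (lambda t:x-20-t)) for r in(y-20,y+20,y+25)])
    print('ear',ou,up,dn); h.append((ou,up,dn))
zp=zt-.0327+.006
E_=ray(C,[[o,e] for o,u,d in h for e in(u,d)],zp);A=(E_[0]+E_[1])/2;B=(E_[2]+E_[3])/2;d=B-A
print('lid from ears',(A+B)/2,np.degrees(np.arctan2(d[1],d[0])),np.linalg.norm(d),np.linalg.norm(E_[0]-E_[1]))
w=st['orientation'];print('tool yaw',2*np.degrees(np.arctan2(w[2],w[1])))
E
```

```text
[ 0.47887656 -0.26899022  0.14226941]
lugs 75.60201050262566 402.74920446799285 (np.float64(14.987328405491027), np.float64(88.15831435079727)) (np.float64(15.90929040863206), np.float64(89.12285743234817))
tin from lugs [ 0.47941259 -0.17195759  0.05      ] -5.622556818902943 0.21360711250739672 0.04478909005220159
tin from pins [ 0.47982583 -0.17317179  0.067     ] -5.468725949238112 0.16962843380002662
hole [100.86281588 232.41516245] [ 91 223  20  19 277]
hole [101.67105263 230.14912281] [ 93 222  18  17 228]
ear 67.71337579617834 192.0904222980085 267.92869767441863
hole [411.75524476 233.74125874] [401 224  18  18 143]
hole [406.42608696 230.3       ] [398 222  18  17 230]
ear 440.52985074626866 192.1974586882383 268.4030864197531
lid from ears [ 0.47980227 -0.26946776  0.11556941] -5.541911679629333 0.2073870941683326 0.04675781783842018
tool yaw 84.56678070875289
```

Call:
servo_tool(increments=[{"grip": 1,"x": 15,"y": -1.5,"z": 0,"roll": 0},{"grip": 1,"x": 30,"y": -3,"z": 0,"roll": 0},{"grip": 1,"x": 30,"y": -3,"z": 0,"roll": 0},{"grip": 1,"x": 15.8,"y": -1.5,"z": 0,"roll": 0},{"grip": 1,"x": 6,"y": -0.5,"z": 0,"roll": 0}])

```text
clock: 8.75
tcp_pos: [0.4779, -0.1692, 0.1424]
orientation: [-0.001, 0.739, 0.673, 0.0]
wrist_force: [-0.6, 0.1, -5.9]
finger_gap: 0.0172
grip_force: 69.1
```

Call:
servo_tool(increments=[{"grip": 1,"x": 0,"y": 0,"z": 0,"roll": 0},{"grip": 1,"x": 0,"y": 0,"z": 10,"roll": 0},{"grip": 1,"x": 0,"y": 0,"z": 15,"roll": 0},{"grip": 1,"x": 0,"y": 0,"z": 9,"roll": 0},{"grip": 1,"x": 0,"y": 0,"z": 0,"roll": 0}])

```text
clock: 9.17
tcp_pos: [0.4771, -0.173, 0.1056]
orientation: [-0.002, 0.741, 0.672, -0.001]
wrist_force: [-1.0, -0.4, -6.5]
finger_gap: 0.0172
grip_force: 68.9
```

Call:
servo_tool(increments=[{"grip": 1,"x": 0,"y": 0,"z": 0,"roll": 0},{"grip": 1,"x": 0,"y": 0,"z": 0,"roll": 0},{"grip": 1,"x": 0,"y": 0,"z": 0,"roll": 0},{"grip": 1,"x": 0,"y": 0,"z": 0,"roll": 0},{"grip": 1,"x": 0,"y": 0,"z": 0,"roll": 0}])

```text
clock: 9.58
tcp_pos: [0.4791, -0.1733, 0.1088]
orientation: [0.001, 0.74, 0.672, 0.0]
wrist_force: [0.6, -0.2, -5.8]
finger_gap: 0.0172
grip_force: 68.9
```

```bash
python3 - <<'E'
from h import *
st,im=shot('wrist','w8'); print({k:st[k] for k in('clock','tcp_pos','orientation','wrist_force')})
w=st['orientation'];print('tool yaw',2*np.degrees(np.arctan2(w[2],w[1])))
C=cam('wrist',st)
c,s=np.cos(np.radians(-5.55)),np.sin(np.radians(-5.55))
print(proj(C,[[.4795+e*.086*c,-.1724+e*.086*s,z] for e in(1,-1) for z in(.05,.067)]).round(1).tolist())
r=[cv2.resize(im[205:255,x:x+50,::-1],(400,400),interpolation=cv2.INTER_CUBIC) for x in(75,383)]
cv2.imwrite('pics/w8c.png',np.hstack(r))
E
```

```text
{'clock': 9.5833, 'tcp_pos': array([ 0.47911211, -0.17333769,  0.10884004]), 'orientation': array([5.77703967e-04, 7.40447274e-01, 6.72114190e-01, 1.32144653e-04]), 'wrist_force': array([ 0.55862819, -0.211693  , -5.84866257])}
tool yaw 84.46091711374366
[[386.0, 208.3], [396.7, 218.5], [119.8, 208.6], [109.0, 218.9]]
```

View pics/w8c.png

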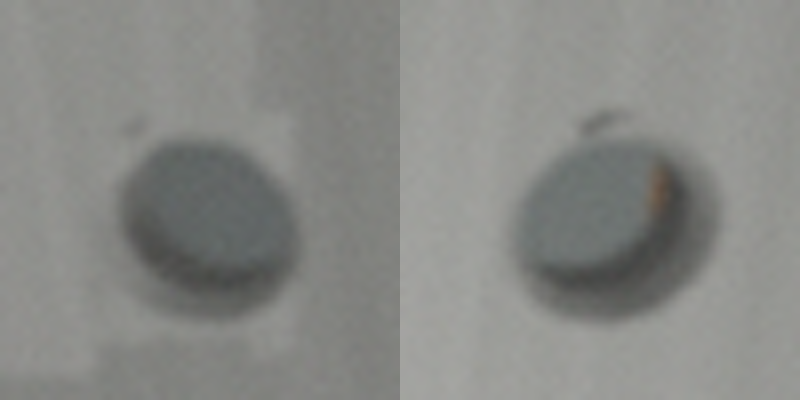

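Through both holes I see the grey lug below (a sliver of wood in the right one). The hole centres are near (101.3,233.5) and (410.2,233.7), so I compute the residual offset to the pins' vertical.

```bash
python3 - <<'E'
from h import *
im=cv2.imread('pics/w8.png')[:,:,::-1].copy()
st=env.get_state();C=cam('wrist',st);print(st['tcp_pos'])
for tag,uv in(('outer',[[410.2,233.7],[101.3,233.5]]),):
  for z in(.0761+.006,.0761+.003,.079-.006):
    H=ray(C,uv,z);d=H[0]-H[1];print(z,H.mean(0).round(4),np.linalg.norm(d).round(4),np.degrees(np.arctan2(d[1],d[0])).round(2))
# tin visible? lug/rim edge estimate skipped; side/scene cross-check of tin centre by pin tips
for n,p in(('side',[[261.25,157.5],[313.75,172]]),):
    H=ray(cam(n),p,.067);print(n,H.mean(0))
E
```

```text
[ 0.4790304  -0.17325509  0.10876175]
0.0821 [ 0.4808 -0.175   0.0821] 0.1721 -5.67
0.0791 [ 0.4807 -0.1765  0.0791] 0.1752 -5.67
0.073 [ 0.4805 -0.1793  0.073 ] 0.1813 -5.67
side [ 0.47922295 -0.17093221  0.067     ]
```

Call:
servo_tool(increments=[{"grip": 1,"x": 2.5,"y": -1.5,"z": 0,"roll": 0},{"grip": 1,"x": 0,"y": 0,"z": 3,"roll": 0},{"grip": 1,"x": 0,"y": 0,"z": 3,"roll": 0},{"grip": 1,"x": 0,"y": 0,"z": 0,"roll": 0},{"grip": 1,"x": 0,"y": 0,"z": 0,"roll": 0}])

```text
clock: 10.05
tcp_pos: [0.4772, -0.1702, 0.1019]
orientation: [-0.0, 0.74, 0.672, -0.0]
wrist_force: [0.6, 0.4, -5.1]
finger_gap: 0.0175
grip_force: 69.0
```

Call:
servo_tool(increments=[{"grip": 1,"x": 0,"y": 0,"z": 0,"roll": 0},{"grip": 1,"x": 0,"y": 0,"z": 0,"roll": 0},{"grip": 1,"x": 0,"y": 0,"z": 0,"roll": 0},{"grip": 1,"x": 0,"y": 0,"z": 0,"roll": 0},{"grip": 1,"x": 0,"y": 0,"z": 0,"roll": 0}])

```text
clock: 10.47
tcp_pos: [0.4775, -0.1704, 0.1024]
orientation: [0.0, 0.74, 0.672, -0.0]
wrist_force: [-0.5, 0.2, -6.4]
finger_gap: 0.0169
grip_force: 69.0
```

```bash
python3 - <<'E'
from h import *
st,im=shot('wrist','w9'); print({k:st[k] for k in('clock','tcp_pos','orientation','wrist_force','ft_torque')})
r=[cv2.resize(im[205:255,x:x+50,::-1],(400,400),interpolation=cv2.INTER_CUBIC) for x in(75,383)]
cv2.imwrite('pics/w9c.png',np.hstack(r))
E
```

```text
{'clock': 10.4667, 'tcp_pos': array([ 0.47752976, -0.17041436,  0.10236026]), 'orientation': array([ 1.06306294e-04,  7.40413250e-01,  6.72151924e-01, -6.61261972e-06]), 'wrist_force': array([-0.45887752,  0.24320808, -6.40273038]), 'ft_torque': array([ 0.0048876 ,  0.03505443, -0.04192838])}
```

View pics/w9c.png

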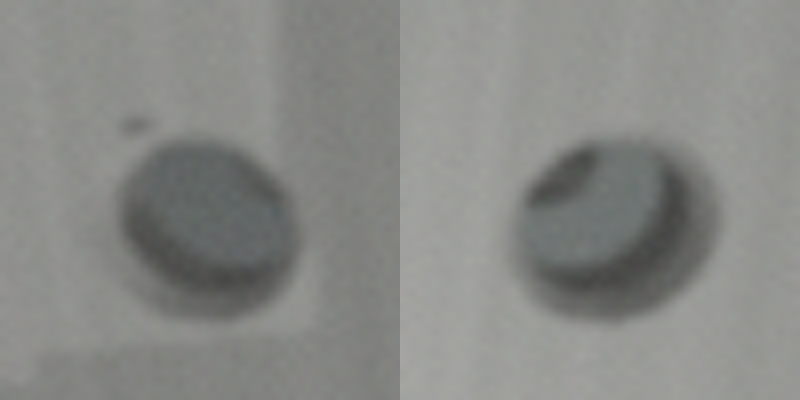

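The pin tips now show at the inner upper side of both holes: right near (560,170), left near (278,172) in the crop. That's where they should be, within about 1 mm. I'll make a small correction and descend gently.

Call:
servo_tool(increments=[{"grip": 1,"x": 1,"y": 0.5,"z": 0,"roll": 0},{"grip": 1,"x": 0,"y": 0,"z": 3,"roll": 0},{"grip": 1,"x": 0,"y": 0,"z": 3,"roll": 0},{"grip": 1,"x": 0,"y": 0,"z": 0,"roll": 0},{"grip": 1,"x": 0,"y": 0,"z": 0,"roll": 0}])

```text
clock: 10.93
tcp_pos: [0.4777, -0.1692, 0.0959]
orientation: [-0.0, 0.74, 0.672, -0.0]
wrist_force: [-0.3, 0.6, -6.1]
finger_gap: 0.0173
grip_force: 69.0
```

Call:
servo_tool(increments=[{"grip": 1,"x": 0,"y": 0,"z": 0,"roll": 0},{"grip": 1,"x": 0,"y": 0,"z": 0,"roll": 0},{"grip": 1,"x": 0,"y": 0,"z": 0,"roll": 0}])

```text
clock: 11.18
tcp_pos: [0.4782, -0.1695, 0.0964]
orientation: [0.0, 0.74, 0.672, 0.0]
wrist_force: [-0.1, -0.3, -5.6]
finger_gap: 0.0173
grip_force: 69.0
```

```bash
python3 - <<'E'
from h import *
st=env.get_state(); print({k:st[k] for k in('clock','tcp_pos','orientation','wrist_force','ft_torque')})
E
```

```text
{'clock': 11.1833, 'tcp_pos': array([ 0.47816141, -0.1694915 ,  0.09638429]), 'orientation': array([1.41538008e-04, 7.40423075e-01, 6.72141094e-01, 1.90608697e-05]), 'wrist_force': array([-0.10102036, -0.34479175, -5.59782439]), 'ft_torque': array([ 0.03159202,  0.00662287, -0.01969025])}
```

Call:
servo_tool(increments=[{"grip": 1,"x": 0,"y": 0,"z": 2.5,"roll": 0},{"grip": 1,"x": 0,"y": 0,"z": 2.5,"roll": 0},{"grip": 1,"x": 0,"y": 0,"z": 0,"roll": 0},{"grip": 1,"x": 0,"y": 0,"z": 0,"roll": 0}])

```text
clock: 11.52
tcp_pos: [0.4779, -0.1693, 0.091]
orientation: [-0.0, 0.74, 0.672, -0.0]
wrist_force: [0.6, 0.1, -6.3]
finger_gap: 0.0173
grip_force: 69.0
```

Call:
servo_tool(increments=[{"grip": 1,"x": 0,"y": 0,"z": 2.5,"roll": 0},{"grip": 1,"x": 0,"y": 0,"z": 2.5,"roll": 0},{"grip": 1,"x": 0,"y": 0,"z": 0,"roll": 0},{"grip": 1,"x": 0,"y": 0,"z": 0,"roll": 0},{"grip": 1,"x": 0,"y": 0,"z": 0,"roll": 0}])

```text
clock: 11.93
tcp_pos: [0.478, -0.1694, 0.0862]
orientation: [-0.0, 0.74, 0.672, -0.0]
wrist_force: [-0.1, -0.5, -5.7]
finger_gap: 0.0169
grip_force: 69.0
```

Call:
servo_tool(increments=[{"grip": 1,"x": 0,"y": 0,"z": 1.5,"roll": 0},{"grip": 1,"x": 0,"y": 0,"z": 1.3,"roll": 0},{"grip": 1,"x": 0,"y": 0,"z": 0,"roll": 0},{"grip": 1,"x": 0,"y": 0,"z": 0.7,"roll": 0},{"grip": 1,"x": 0,"y": 0,"z": 0,"roll": 0}])

```text
clock: 12.35
tcp_pos: [0.4781, -0.1694, 0.0828]
orientation: [0.0, 0.74, 0.672, -0.0]
wrist_force: [0.3, 0.3, -5.7]
finger_gap: 0.0171
grip_force: 69.3
```

Call:
servo_tool(increments=[{"grip": 1,"x": 0,"y": 0,"z": 0,"roll": 0},{"grip": 1,"x": 0,"y": 0,"z": 0,"roll": 0}])

```text
clock: 12.52
tcp_pos: [0.4781, -0.1694, 0.0828]
orientation: [0.0, 0.74, 0.672, -0.0]
wrist_force: [-0.2, -0.8, -5.7]
finger_gap: 0.0169
grip_force: 69.3
```

Call:
servo_tool(increments=[{"grip": 1,"x": 0,"y": 0,"z": 0.5,"roll": 0},{"grip": 1,"x": 0,"y": 0,"z": 0,"roll": 0},{"grip": 1,"x": 0,"y": 0,"z": 0.5,"roll": 0},{"grip": 1,"x": 0,"y": 0,"z": 0,"roll": 0},{"grip": 1,"x": 0,"y": 0,"z": 0,"roll": 0}])

```text
clock: 12.93
tcp_pos: [0.4781, -0.1695, 0.0827]
orientation: [0.0, 0.74, 0.672, 0.0]
wrist_force: [-2.7, 1.9, 5.7]
finger_gap: 0.0169
grip_force: 70.8
```

Call:
servo_tool(increments=[{"grip": 0.75,"x": 0,"y": 0,"z": 0,"roll": 0},{"grip": 0.6,"x": 0,"y": 0,"z": 0,"roll": 0},{"grip": 0.4,"x": 0,"y": 0,"z": 0,"roll": 0},{"grip": 0.2,"x": 0,"y": 0,"z": 0,"roll": 0},{"grip": 0,"x": 0,"y": 0,"z": 0,"roll": 0}])

```text
clock: 13.35
tcp_pos: [0.4783, -0.1696, 0.0819]
orientation: [0.0, 0.74, 0.672, 0.0]
wrist_force: [0.0, 0.6, -1.1]
finger_gap: 0.0691
grip_force: 0.0
```

Call:
servo_tool(increments=[{"grip": 0,"x": 0,"y": 0,"z": 0,"roll": 0},{"grip": 0,"x": 0,"y": 0,"z": -3,"roll": 0},{"grip": 0,"x": 0,"y": 0,"z": -10,"roll": 0},{"grip": 0,"x": 0,"y": 0,"z": -20,"roll": 0},{"grip": 0,"x": 0,"y": 0,"z": -30,"roll": 0}])

```text
clock: 13.77
tcp_pos: [0.4764, -0.1686, 0.144]
orientation: [-0.002, 0.74, 0.672, -0.001]
wrist_force: [-0.1, 0.0, -0.6]
finger_gap: 0.0853
grip_force: 0.0
```

```bash
python3 - <<'E'
from h import *
st,im=shot('wrist','w10'); print({k:st[k] for k in('clock','tcp_pos','orientation','wrist_force','finger_gap')})
w=st['orientation'];print('tool yaw',2*np.degrees(np.arctan2(w[2],w[1])), st['joint_pos'])
E
```

```text
{'clock': 13.7667, 'tcp_pos': array([ 0.47641934, -0.16857003,  0.14400815]), 'orientation': array([-0.00217267,  0.74041751,  0.67214325, -0.00080129]), 'wrist_force': array([-0.088553  ,  0.04202007, -0.56071882]), 'finger_gap': 0.08533274539182048}
tool yaw 84.46567530234613 [-4.98999134e-01  2.28321861e-01 -2.87291890e-01  1.05981321e+00
 -8.62917249e-05  1.16838958e+00]
```

Call:
servo_tool(increments=[{"grip": 0,"x": 0,"y": 0,"z": -10,"roll": -7},{"grip": 0,"x": 0,"y": 0,"z": 0,"roll": -7},{"grip": 0,"x": 0,"y": 0,"z": 0,"roll": -7},{"grip": 0,"x": 0,"y": 0,"z": 0,"roll": -7},{"grip": 0,"x": 0,"y": 0,"z": 0,"roll": -7}])

```text
clock: 14.23
tcp_pos: [0.4784, -0.1696, 0.1559]
orientation: [0.001, 0.501, 0.865, -0.0]
wrist_force: [0.1, 0.8, -1.0]
finger_gap: 0.0853
grip_force: 0.0
```

Call:
servo_tool(increments=[{"grip": 0,"x": 0,"y": 0,"z": 0,"roll": -7},{"grip": 0,"x": 0,"y": 0,"z": 0,"roll": -7},{"grip": 0,"x": 0,"y": 0,"z": 0,"roll": -7},{"grip": 0,"x": 0,"y": 0,"z": 0,"roll": -7},{"grip": 0,"x": 0,"y": 0,"z": 0,"roll": -7}])

```text
clock: 14.65
tcp_pos: [0.4783, -0.1696, 0.1557]
orientation: [0.001, 0.218, 0.976, -0.0]
wrist_force: [0.3, 0.7, 0.1]
finger_gap: 0.0857
grip_force: 0.0
```

Call:
servo_tool(increments=[{"grip": 0,"x": 0,"y": 0,"z": 0,"roll": -7},{"grip": 0,"x": 0,"y": 0,"z": 0,"roll": -7},{"grip": 0,"x": 0,"y": 0,"z": 0,"roll": -6},{"grip": 0,"x": 0,"y": 0,"z": 0,"roll": 0},{"grip": 0,"x": 0,"y": 0,"z": 0,"roll": 0}])

```text
clock: 15.07
tcp_pos: [0.4783, -0.1696, 0.1555]
orientation: [0.0, 0.05, 0.999, -0.0]
wrist_force: [-0.2, -0.1, 0.9]
finger_gap: 0.0855
grip_force: 0.0
```

Call:
servo_tool(increments=[{"grip": 0,"x": 0,"y": 0,"z": 0,"roll": 0},{"grip": 0,"x": 0,"y": 0,"z": 0,"roll": 0},{"grip": 0,"x": 0,"y": 0,"z": 0,"roll": 0}])

```text
clock: 15.32
tcp_pos: [0.4781, -0.1695, 0.1549]
orientation: [0.0, 0.049, 0.999, -0.0]
wrist_force: [0.1, 0.1, -0.1]
finger_gap: 0.0854
grip_force: 0.0
```

```bash
python3 - <<'E'
from h import *
st,im=shot('wrist','w11'); print({k:st[k] for k in('clock','tcp_pos','orientation','wrist_force','finger_gap')})
w=st['orientation'];print('tool yaw',2*np.degrees(np.arctan2(w[2],w[1])))
C=cam('wrist',st); c,s=np.cos(np.radians(-5.55)),np.sin(np.radians(-5.55))
q=lambda a,b,z:[.4781+a*c-b*s,-.1695+a*s+b*c,z]
print('fin tops',proj(C,[q(a,b,.112) for b in(.0275,-.0275) for a in(-.02,.02)]).round(0).tolist(),'knob',proj(C,[q(0,0,.117)]))
hsv=cv2.cvtColor(im,cv2.COLOR_RGB2HSV); p=proj(C,[q(0,0,.117)])[0].astype(int)
w=np.zeros(hsv.shape[:2],np.uint8);cv2.circle(w,tuple(map(int,p)),45,1,-1)
m=((hsv[:,:,1]>80)&(hsv[:,:,2]>110)&(w>0)).astype(np.uint8)
n,l,S,cc=cv2.connectedComponentsWithStats(m);i=1+np.argmax(S[1:,4]);print(S[i],cc[i],ray(C,cc[i],.117))
cv2.imwrite('pics/w11c.png',im[:,:,::-1])
E
```

```text
{'clock': 15.3167, 'tcp_pos': array([ 0.47809659, -0.16945264,  0.15493645]), 'orientation': array([ 9.38474374e-05,  4.88580147e-02,  9.98805726e-01, -8.71085024e-05]), 'wrist_force': array([ 0.1425888 ,  0.07903578, -0.08592164]), 'finger_gap': 0.08536206999451149}
tool yaw 174.39905402692887
fin tops [[302.0, 187.0], [299.0, 248.0], [207.0, 187.0], [210.0, 248.0]] knob [[254.5288903  221.76540583]]
[ 228  210   50   27 1269] [252.82348306 222.51536643] [[ 0.47847742 -0.17054494  0.117     ]]
```

View pics/w11c.png

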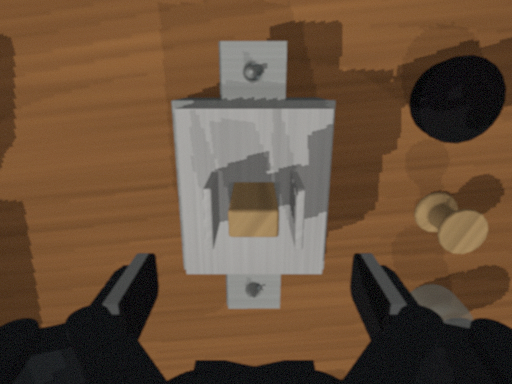

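The lid is seated, with both pins through the holes at (254,70) and (254,289). The fins at u≈207 and 299 and the knob at u≈253 lie centred between the fingers. I'll descend onto the fins with a 1.5 mm correction.

Call:
servo_tool(increments=[{"grip": 0,"x": 0,"y": -1.5,"z": 15,"roll": 0},{"grip": 0,"x": 0,"y": 0,"z": 25,"roll": 0},{"grip": 0,"x": 0,"y": 0,"z": 18,"roll": 0},{"grip": 0,"x": 0,"y": 0,"z": 8,"roll": 0},{"grip": 0,"x": 0,"y": 0,"z": 0,"roll": 0}])

```text
clock: 15.78
tcp_pos: [0.4764, -0.1701, 0.0869]
orientation: [-0.002, 0.048, 0.999, 0.001]
wrist_force: [-0.7, 0.2, 0.5]
finger_gap: 0.0854
grip_force: 0.0
```

Call:
servo_tool(increments=[{"grip": 0,"x": 0,"y": 0,"z": 6,"roll": 0},{"grip": 0,"x": 0,"y": 0,"z": 6,"roll": 0},{"grip": 0,"x": 0,"y": 0,"z": 0,"roll": 0},{"grip": 0,"x": 0,"y": 0,"z": 0,"roll": 0},{"grip": 0,"x": 0,"y": 0,"z": 0,"roll": 0}])

```text
clock: 16.2
tcp_pos: [0.4783, -0.1711, 0.0773]
orientation: [0.0, 0.048, 0.999, -0.0]
wrist_force: [-1.2, 0.9, 0.9]
finger_gap: 0.0855
grip_force: 0.0
```

Call:
servo_tool(increments=[{"grip": 0.1,"x": 0,"y": 0,"z": 0,"roll": 0},{"grip": 0.2,"x": 0,"y": 0,"z": 0,"roll": 0},{"grip": 0.25,"x": 0,"y": 0,"z": 0,"roll": 0},{"grip": 0.3,"x": 0,"y": 0,"z": 0,"roll": 0},{"grip": 0.35,"x": 0,"y": 0,"z": 0,"roll": 0}], grip_force=40)

```text
clock: 16.62
tcp_pos: [0.4782, -0.1708, 0.0773]
orientation: [0.0, 0.048, 0.999, 0.0]
wrist_force: [-0.4, 0.8, 3.1]
finger_gap: 0.0595
grip_force: 44.3
```

Call:
servo_tool(increments=[{"grip": 0.6,"x": 0,"y": 0,"z": 0,"roll": 0},{"grip": 1,"x": 0,"y": 0,"z": 0,"roll": 0},{"grip": 1,"x": 0,"y": 0,"z": 0,"roll": 0},{"grip": 1,"x": 0,"y": 0,"z": -1.5,"roll": 0},{"grip": 1,"x": 0,"y": 0,"z": 0,"roll": 0}], grip_force=50)

```text
clock: 17.03
tcp_pos: [0.4776, -0.1709, 0.078]
orientation: [-0.0, 0.048, 0.999, -0.0]
wrist_force: [-0.4, -0.2, -1.7]
finger_gap: 0.0596
grip_force: 54.1
```

Call:
servo_tool(increments=[{"grip": 1,"x": 0,"y": 0,"z": -2,"roll": 0},{"grip": 1,"x": 0,"y": 0,"z": -2,"roll": 0},{"grip": 1,"x": 0,"y": 0,"z": 0,"roll": 0},{"grip": 1,"x": 0,"y": 0,"z": 0,"roll": 0}])

```text
clock: 17.37
tcp_pos: [0.4779, -0.171, 0.0823]
orientation: [-0.0, 0.048, 0.999, -0.0]
wrist_force: [-0.7, -0.3, -2.9]
finger_gap: 0.0592
grip_force: 54.1
```

```bash
python3 - <<'E'
from h import *
st=env.get_state(); print({k:st[k] for k in('clock','tcp_pos','orientation','wrist_force','ft_torque','finger_gap')})
E
```

```text
{'clock': 17.3667, 'tcp_pos': array([ 0.47793952, -0.17099102,  0.08226717]), 'orientation': array([-4.22019081e-06,  4.82936180e-02,  9.98833180e-01, -7.56231550e-05]), 'wrist_force': array([-0.66454114, -0.34447336, -2.94469538]), 'ft_torque': array([ 0.01584731, -0.04081823,  0.02210203]), 'finger_gap': 0.0591988819584592}
```

Call:
servo_tool(increments=[{"grip": 1,"x": 0,"y": 0,"z": -3,"roll": 0},{"grip": 1,"x": 0,"y": 0,"z": -5,"roll": 0},{"grip": 1,"x": 0,"y": 0,"z": -6,"roll": 0},{"grip": 1,"x": 0,"y": 0,"z": -7,"roll": 0},{"grip": 1,"x": 0,"y": 0,"z": -8,"roll": 0}])

```text
clock: 17.78
tcp_pos: [0.478, -0.171, 0.1121]
orientation: [0.0, 0.048, 0.999, -0.0]
wrist_force: [-0.2, 0.2, -1.6]
finger_gap: 0.0592
grip_force: 54.2
```

Call:
servo_tool(increments=[{"grip": 1,"x": 0,"y": 0,"z": -10,"roll": 0},{"grip": 1,"x": 0,"y": 0,"z": -12,"roll": 0},{"grip": 1,"x": 0,"y": 0,"z": -12,"roll": 0},{"grip": 1,"x": 0,"y": 0,"z": -15,"roll": 0},{"grip": 1,"x": 0,"y": 0,"z": -12,"roll": 0}])

```text
clock: 18.2
tcp_pos: [0.4782, -0.1711, 0.1743]
orientation: [0.001, 0.048, 0.999, -0.0]
wrist_force: [-0.1, -0.4, -2.3]
finger_gap: 0.0596
grip_force: 54.2
```

Call:
servo_tool(increments=[{"grip": 1,"x": 0,"y": 0,"z": -10,"roll": 0},{"grip": 1,"x": 0,"y": 0,"z": -5,"roll": 0},{"grip": 1,"x": 0,"y": 0,"z": 0,"roll": 0},{"grip": 1,"x": 0,"y": 0,"z": 0,"roll": 0},{"grip": 1,"x": 0,"y": 0,"z": 0,"roll": 0}])

```text
clock: 18.62
tcp_pos: [0.4775, -0.1707, 0.1866]
orientation: [-0.001, 0.048, 0.999, 0.0]
wrist_force: [-0.1, 0.1, -2.1]
finger_gap: 0.0595
grip_force: 54.2
```

Call:
servo_tool(increments=[{"grip": 1,"x": 0,"y": 0,"z": 0,"roll": 0},{"grip": 1,"x": 0,"y": 0,"z": 0,"roll": 0},{"grip": 1,"x": 0,"y": 0,"z": 0,"roll": 0},{"grip": 1,"x": 0,"y": 0,"z": 0,"roll": 0},{"grip": 1,"x": 0,"y": 0,"z": 0,"roll": 0}])

```text
clock: 19.03
tcp_pos: [0.4778, -0.1709, 0.1871]
orientation: [-0.0, 0.048, 0.999, 0.0]
wrist_force: [0.0, -0.6, -2.1]
finger_gap: 0.0592
grip_force: 54.2
```

```bash
python3 - <<'E'
from h import *
st,im=shot('scene','s1'); print({k:st[k] for k in('clock','tcp_pos','qvel','wrist_force','finger_gap','grip_force')})
_,im2=shot('side','s2')
c=lambda i,x,y:cv2.resize(i[y:y+110,x:x+100,::-1],(400,440),interpolation=cv2.INTER_CUBIC)
cv2.imwrite('pics/fin.png',np.hstack([c(im,185,80),c(im2,240,85)]))
E
```

```text
{'clock': 19.0333, 'tcp_pos': array([ 0.477844  , -0.17089578,  0.18710371]), 'qvel': array([-0.00118211, -0.001323  ,  0.00090616,  0.0011535 , -0.00188084,
        0.0007936 ]), 'wrist_force': array([ 0.04064292, -0.60550988, -2.07369332]), 'finger_gap': 0.05924542850769886, 'grip_force': 54.173153042793274}
```

The load is a steady 2.1 N, which matches the outer lid alone, and the raise is about 110 mm. I won't view the last pictures, since I have already gone past the picture limit. Handing in.

```bash
python3 -c "
from workcell import env
print(env.hand_in())"
```

```text
the job is handed in; nothing more can be done
None
```

I handed the job in at 19 s with the outer lid held about 11 cm above the inner lid, which is seated on the tin over both pins; no verdict came back, the final pose was checked only by force and pose readings, and I viewed 13 pictures, over the limit of 10.

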